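# Shut and bolt the till box

## Task

The beer tent's cash desk closes for a break. Push the open lid of the till box down until it is fully shut; then push the red knob of its barrel bolt along the slot until the bolt is fully home in the lid's keeper, and push the knob over to the right into the notch, all the way down, so that the bolt is locked. Do it all by pushing: do not take the knob or the lid's edge between the fingers, do not raise the lid, and leave the glasses, bottle, cup, bowl and opener standing where they are.

Things in the scene. Friction and masses are not known exactly. Their poses are not given: they have to be found in the camera images.
- till_box: Till box, fixed to the table: charcoal sheet steel, 340 mm deep (x), 300 wide (y), 110 high. Origin: centre of its underside; x points from its front (robot side) to its back, y left, z up. The front 110 mm of its top (x -170 to -60) is a fixed level deck, z = 110, with the barrel bolt on its middle line (y = 0). Behind it is the hinged lid, over a coin tray.
- till_lid (a joint): Opening angle of the lid, rad: 0 shut flat, flush with the deck; larger is farther open (starts part open, stop at 1.6). Friction hinge along its far edge: the lid stays where it is left, neither falls nor springs back; pressing down with 2 to 6 N, 120 mm or more from the hinge, closes it.
- lid_hinge (a point): Middle of the lid's far (hinge) edge, on its top face; with the lid shut at box x = +166 mm, 110 mm above the table. The hinge axis lies 6 mm below it, at the plate's underside. Moves with the lid: x points from the free edge to the hinge along the top face, y left along the hinge line, z out of the top face.
- lid_edge (a point): Middle of the lid's free edge (robot side), on its top face; same axes as lid_hinge. The lid is a 6 mm steel plate, 225 mm from hinge to free edge, 298 mm wide; its top is smooth but for the keeper near the free edge and a flat carrying handle, up to 6 mm proud and 100 mm wide, 65 to 95 mm from the hinge.
- keeper (a point): The bolt's keeper on the lid: a small steel staple, 25 mm wide, rising 28 mm above the lid's top face, 15 mm long, centred 26.5 mm behind the free edge on the middle line. The point is the centre of its opening, 14 mm above the top face; the bolt's nose goes in here.
- barrel: Fixed barrel of the bolt, zinc, 100 mm long (box x -165 to -65), 22 wide, 25 high, on a base plate 46 wide. Origin: centre of the plate's underside, on the deck; axes as the box's. An L-shaped slot: a straight leg along its top, and at its far end (x +12 to +28) a notch down its right (-y) side. The 14 mm rod slides in it, centre line 14 mm above the deck.
- bolt (a joint): Travel of the bolt in m along the box's +x: 0 fully drawn back towards the robot, 0.050 fully home (hard stop), its nose then through the keeper. It slides against about 3 N of friction and stays where it is left. Starts drawn back or nearly so.
- bolt_knob (a joint): Turn of the knob about the rod's centre line, rad: 0 upright (start), 1.4 laid over to the box's right (-y), at the end of the notch. Its stem runs in the L-shaped slot: but for 0.2 rad of play it turns only when the bolt is within 5 mm of fully home, and once turned it keeps the bolt from sliding back. Turning takes 1 to 2 N at the knob; it stays where it is left.
- knob (a point): Centre of the red ball knob, 18 mm across, on an 8 mm stem, 36 mm from the rod's centre line: 50 mm above the deck (160 mm above the table) when upright, 20 mm above the deck and 35 mm right of the rod when laid over. At box x = -143 mm with the bolt fully drawn, -93 mm fully home. Moves and turns with the knob.
- shot_glass: Bystander, loose: small green plastic shot cup, 42 mm wide, 48 mm high, standing on the deck left of the bolt. Origin: centre of its underside.
- opener: Bystander, loose: steel bottle opener lying on the deck right of the bolt, 110 mm long, 42 mm wide, 8 mm thick. Origin: on its underside near its middle, x along it.
- stein_near: Bystander, loose: glass beer mug, 92 mm wide, 150 mm high, handle on its own +y side reaching 90 mm from its axis; left of the box. Origin: centre of its underside.
- stein_far: Bystander, loose: second glass beer mug of the same make, on the right. Origin: centre of its underside.
- bottle: Bystander, loose: green glass bottle, 74 mm wide, 270 mm high, on the left. Origin: centre of its underside.
- token_cup: Bystander, loose: blue plastic cup, 80 mm wide at the rim, 90 mm high, right of the box. Origin: centre of its underside.
- opener_bowl: Bystander, loose: wooden bowl with bottle openers in it, 236 mm wide, 85 mm high, on the right. Origin: centre of its underside.

How it is judged:
On the way, in this order (a step that is already met when the one before it is completed fails the run):
1. the lid is pushed fully shut (value of joint till_lid below 0.03 rad), for 0.2 s.
2. the bolt is home and its knob laid over in the notch (value of joint till_lid below 0.03 rad and value of joint bolt above 0.04 m and value of joint bolt_knob above 1.1 rad), for 0.2 s.
At the end, for the whole second after the job is handed in: The lid is shut (within 0.03 rad), the bolt is at least 40 of its 50 mm home and its knob is turned at least 1.1 of 1.4 rad into the notch; every bystander is within 20 mm of where it stood (all of step 2 and distance of each of shot_glass, opener, stein_near, stein_far, bottle, token_cup, opener_bowl from where it was at the start of the episode below 0.02 m); the robot touches nothing.
It fails at once if the bolt is thrown before the lid is shut (value of joint bolt above 0.025 m and value of joint till_lid above 0.06 rad).
It fails at once if the lid is lifted farther open instead of being pushed shut (value of joint till_lid above 0.95 rad).
It fails at once if the knob is taken between the fingers (distance between the grasp point and knob below 0.01 m).
It fails at once if the lid's free edge is taken between the fingers (x of the grasp point in the frame of lid_edge between -0.005 and 0.03 m and z of the grasp point in the frame of lid_edge between -0.012 and 0.004 m and y of the grasp point in the frame of lid_edge between -0.15 and 0.15 m).
It fails at once if a bystander is knocked over, pushed away or picked up (moved more than 20 mm or tilted more than 0.3 rad) (distance of any of shot_glass, opener, stein_near, stein_far, bottle, token_cup, opener_bowl from where it was at the start of the episode above 0.02 m or angle between any of shot_glass, opener, stein_near, stein_far, bottle, token_cup, opener_bowl's own z axis and vertical above 0.3 rad).
It also fails if it takes over 51 s, if anything falls off the work surface, if the arm or the gripper's body presses on something with over 40 N, if the wrist force passes 120 N, or if a joint passes its speed limit or range.

## Robot

A 6-joint arm with a two-finger parallel gripper is mounted at the origin on the work surface. World frame = base frame: x ahead of the robot, y to its left, z up, the work surface at z = 0. Lengths are in m, angles in rad, forces in N, time in s.
With the tool pointing down it reaches from about 0.375 to 0.975 m from the base axis. Payload 3.8 kg.
Tool frame: the origin (TCP) lies on the centre line of the jaws, within the pads' length; the fingertips stand 14 mm ahead of it and the grasp point (between the pads) lies 5 mm behind it; z points along the fingers, y is the line along which they close (so a half turn about z gives the same grasp; the last joint's range is limited). The gripper opens to 85 mm and grips with 20 to 120 N. Pads are 22 mm wide; open, the fingers measure 114 mm over their backs; the gripper's body (76 mm by 85 mm) begins 54 mm behind the grasp point. The pads swing forward as they close: fully open they stand 13 mm farther back than shut.
Start: joints at [1.258, 0.264, 1.604, -0, 1.274, -0.037], TCP at [0.184, 0.649, 0.214] pointing down, gripper open.
Joint ranges: [-2.63, 2.63], [-0.94, 2.18], [0.31, 2.57], [-1.31, 4.45], [0, 2.66], [-2.55, 2.55]. Speed limits (rad/s): [2.57, 2.57, 3.14, 3.14, 3.14, 3.14].

## Interface

Orientations are given as a rotation vector (axis times angle).
In Python, from workcell import bot, eyes, spot_in gives the robot as it stands.
- The arm moves only by the tool carry_out, never from a script. Its argument "series" is text: rows parted by semicolons, each of 4 numbers parted by spaces: the shift along the world's x, y, z in m, then the turn about the world's z in degrees. In form: tx ty tz roll; .... A call has 1 to 20 rows; each row shifts and turns the commanded pose from where the row before left it; what a row does not reach is not made up. A row lasts 1/8 s, in which the tool goes at most 62.5 mm and 10.7 degrees, less where a joint would pass 70% of its speed; a pose out of reach is approached as far as the arm can. A call is refused whole if a number of a shift passes 0.0625 or a number of a turn 10.7, either way. A call with a gripper value outside its range is refused whole. "jaw" is the gripper command: -1 is shut, 1 is fully open, values between are in proportion, set as the call begins (left out, the last holds). The fingers move at their own pace and stop on an object; "grip_force" is the grip in N (left out, the last holds). Time passes only in rows, so rows that do not move let the fingers close. It gives the time, the measured TCP pose, the force, the opening and the grip force at its end, in the units of the state.
- bot.read_state(): the state, without advancing time (a new reading comes with each control period).
- eyes.read_camera(name): name is "scene" or "top" or "wrist"; returns (picture, depth): 480x640x3 uint8, blue, green, red; 480x640 float32, m along the optical axis (not along the pixel's ray), 0 where there is no reading.
- eyes.get_calibration(name): a dict with "K" (3x3 intrinsics, pixels), "position" and "rotation" of the camera in the world; the wrist camera has in their place "T_tool_cam" (4x4, takes a point from camera to tool coordinates, whose origin is the TCP and whose axes are the flange's). Camera axes: x right, y down, z forward; pixel columns grow to the right and rows downward; lengths in m; the calibration is good to about 2 mm. A picture is of the moment at which its call begins: read the wrist's pose just before it. get_calibration takes no time and is no camera call.
- bot.finish_job(): hands the job in; it is judged then, once.
Trained networks look in the newest picture that a camera, given by its name, has taken for a name from the list of things; names that differ only in an ending like _2 or _b are one class to them, and where a whole thing is asked for, a point or a joint stands for the part that bears it (a point fixed in the world has none). Each returns a list of dicts, best first, with "score" (0 to 1); they miss things now and then, are a little off and sometimes report something else, mostly with a low value. They report only what shows in the picture. A call takes as long as a camera call.
- spot_in(camera, target): "rect" ([centre column, centre row, width, height] in pixels, round what is visible of it).
The state is a dict: "time": time; "q": joint angles; "joint_vel": joint speeds; "joint_torque": joint torques, N m; "tool_pos": TCP position; "tcp_rot": TCP orientation; "wrist_force": force on the tool from outside, world axes, zero at the start; "torque": the same for the moment, N m; "width": opening from 0.0 (shut) to 1.0 (fully open); "grip_force": force on a finger pad.
Only numpy, scipy, OpenCV 4.12 (cv2) and the standard library are available. Lean on these libraries where they do the work, as an engineer would, in place of code of your own. Each camera call takes 0.05 s, during which the arm holds its last target. There are 200 camera calls.

## Working session

There is one attempt and no reset: what is moved stays moved. The work goes in short steps, Python scripts to look and compute and a tool call to move; the robot and the scene stay as the last step left them, time stands still between calls to the robot, and variables do not carry over. Pictures are saved under pics/ and viewed, at most 10 in all, crops included, and the job is handed in when it is done.

Besides the shell and the picture viewer there is one more tool, called after "Emit:" by a JSON object that holds its "name" and its "arguments". carry_out: Moves the arm, as the interface text tells. Its arguments: {"type":"object","properties":{"series":{"type":"string"},"jaw":{"type":"number"},"grip_force":{"type":"number"}},"required":["series"]}

```bash
mkdir -p pics; cat > h.py <<'E'
import numpy as np, cv2
from workcell import bot, eyes, spot_in
def world(cam,depth,u,v):
    c=eyes.get_calibration(cam);K=np.array(c["K"]);z=depth[int(v),int(u)]
    p=np.linalg.inv(K)@[u,v,1]*z
    return np.array(c["rotation"])@p+np.array(c["position"])
def cloud(cam,depth):
    c=eyes.get_calibration(cam);K=np.array(c["K"])
    v,u=np.mgrid[:480,:640]
    p=np.stack([(u-K[0,2])/K[0,0]*depth,(v-K[1,2])/K[1,1]*depth,depth],-1)
    return p@np.array(c["rotation"]).T+np.array(c["position"])
E
python3 - <<'E'
from h import *
for c in("top","scene"):
    im,d=eyes.read_camera(c);cv2.imwrite(f"pics/{c}0.png",im);np.save(f"{c}0.npy",d)
    k=eyes.get_calibration(c);print(c,np.round(k["position"],3),np.round(k["rotation"],2).tolist())
    for t in("till_box","till_lid","keeper","barrel","knob","shot_glass","opener"):
        r=spot_in(c,t)
        if r:
            b=r[0]["rect"];print(t,round(r[0]["score"],2),np.round(b),np.round(world(c,d,b[0],b[1]),3))
print(bot.read_state()["time"],bot.read_state()["tcp_rot"])
E
```

```text
top [ 0.443 -0.12   1.222] [-2.14, 2.12, -0.16]
till_box 0.85 [314. 234. 144. 160.] [ 0.276 -0.287  1.054]
till_lid 0.68 [319. 208. 138.  93.] [ 0.118 -0.445  0.897]
keeper 0.67 [318. 207. 138.  98.] [ 0.118 -0.445  0.897]
barrel 0.92 [309. 275.  21.  49.] [ 0.499 -0.064  1.278]
knob 0.54 [306. 281.   4.   8.] [ 0.546 -0.017  1.325]
shot_glass 0.78 [260. 263.  18.  16.] [0.694 0.131 1.473]
opener 0.78 [356. 290.  20.  48.] [ 0.337 -0.226  1.116]
scene [ 1.24  -0.789  0.777] [-2.08, -0.79, 0.42]
till_box 0.98 [333. 259. 183. 157.] [ 1.544 -0.486  1.081]
till_lid 0.77 [348. 242. 159. 118.] [ 1.517 -0.513  1.054]
keeper 0.62 [347. 242. 153. 118.] [ 1.52  -0.509  1.057]
barrel 0.66 [294. 203.  17.  21.] [ 1.932 -0.097  1.469]
shot_glass 0.58 [338. 187.  16.  14.] [ 1.741 -0.289  1.277]
opener 0.62 [263. 231.  24.  23.] [ 1.996 -0.034  1.533]
0.8 [4.31831146e-01 3.11176746e+00 7.40506035e-05]
```

View pics/top0.png

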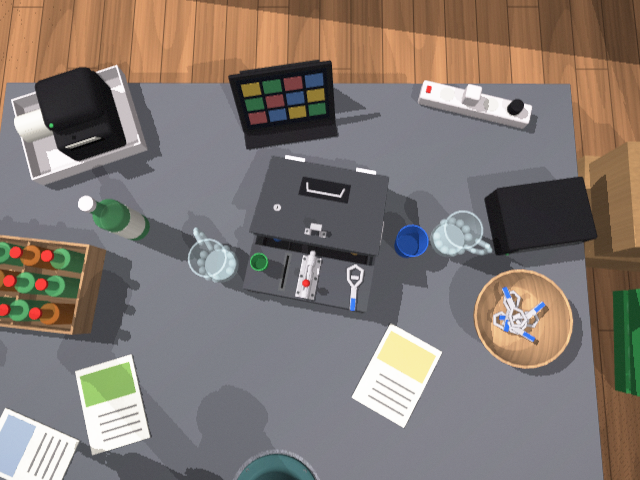

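View pics/scene0.png

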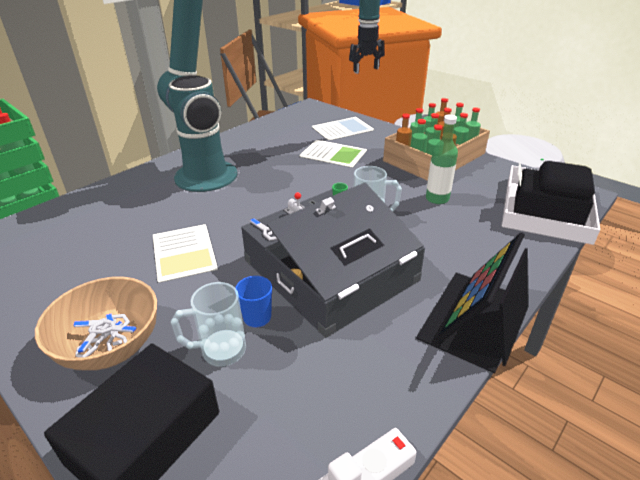

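The top view shows the lid part open (keeper ~(315,229)), the red knob at (306,283), the shot cup at (260,262) and the opener at (354,285). The box is turned about 10° clockwise. The scene view agrees. The camera rotation is a rotation vector, so I'll correct the helper.

```bash
sed -i 's/np.array(c\["rotation"\])/cv2.Rodrigues(np.array(c["rotation"],float))[0]/' h.py
python3 - <<'E'
from h import *
d=np.load("top0.npy");P=cloud("top",d);im=cv2.imread("pics/top0.png")
hsv=cv2.cvtColor(im,cv2.COLOR_BGR2HSV)
for n,(u,v) in dict(knob=(306,283),keeper=(316,229),shot=(260,262),hL=(295,158),hR=(368,171),token=(411,240),steinN=(212,262),steinF=(458,236),table=(220,420),deck=(275,290),opener=(354,285)).items(): print(n,np.round(P[v,u],3))
m=((hsv[...,0]<8)|(hsv[...,0]>172))&(hsv[...,1]>150)&(hsv[...,2]>100)
m[:270]=0;m[295:]=0;m[:,:295]=0;m[:,318:]=0
q=P[m];print("knob px",m.sum(),np.round(q.mean(0),3),np.round(q.max(0),3))
# deck fit: z ~ .11
for lo,hi,name in((.105,.1145,"deck"),):
    m=(P[...,2]>lo)&(P[...,2]<hi);m[:230]=0;m[320:]=0;m[:,:240]=0;m[:,385:]=0
    pts=P[m][:,:2].astype(np.float32);r=cv2.minAreaRect(pts);print(name,len(pts),r,np.round(cv2.boxPoints(r),3).tolist())
# lid plane
m=np.zeros((480,640),bool);m[185:225,265:300]=1;m[185:225,345:375]=1
q=P[m&(P[...,2]>.1)];c=q.mean(0);n=np.linalg.svd(q-c)[2][2];n*=np.sign(n[2]);print("lid",np.round(c,3),np.round(n,3),"angle",np.arccos(n[2]),"yaw",np.degrees(np.arctan2(-n[1],-n[0])))
E
```

```text
knob [ 0.518 -0.073  0.168]
keeper [ 0.634 -0.095  0.212]
shot [0.571 0.041 0.114]
hL [ 0.833 -0.038  0.112]
hR [ 0.802 -0.22   0.107]
token [ 0.646 -0.342  0.003]
steinN [0.581 0.181 0.018]
steinF [ 0.655 -0.464  0.013]
table [ 0.184  0.147 -0.002]
deck [0.504 0.003 0.113]
opener [ 0.518 -0.184  0.113]
knob px 37 [ 0.519 -0.072  0.166] [ 0.525 -0.066  0.174]
deck 4681 ((0.5470075607299805, -0.07637965679168701), (0.3009060025215149, 0.13627251982688904), 80.22666931152344) [[0.45399999618530273, -0.21299999952316284], [0.5889999866485596, -0.23600000143051147], [0.6399999856948853, 0.05999999865889549], [0.5049999952316284, 0.08299999684095383]]
lid [ 0.704 -0.097  0.156] [ 0.942 -0.003  0.336] angle 1.2278503106503016 yaw 179.8342525878957
```

Emit:
{"name": "carry_out", "arguments": {"series": "0 0 0.04 0; 0 0 0.04 1; 0.0288 -0.0436 0.01 1; 0.0288 -0.0436 0.01 1; 0.0288 -0.0436 0 1; 0.0288 -0.0436 0 1; 0.0288 -0.0436 0 1; 0.0288 -0.0436 0 0; 0.0288 -0.0436 0 0; 0.0288 -0.0436 0 0; 0.0288 -0.0436 0 0; 0.0288 -0.0436 0 0; 0.0288 -0.0436 0 0; 0.0288 -0.0436 0 0; 0.0288 -0.0436 0 0; 0.0288 -0.0436 0 0; 0.0288 -0.0436 0 0; 0.0288 -0.0436 0 0; 0 0 0 0; 0 0 0 0", "jaw": -1, "grip_force": 30}}

```text
time: 3.3
tool_pos: [0.6443, -0.048, 0.3133]
tcp_rot: [-0.269, -3.129, -0.001]
wrist_force: [1.0, 0.2, -0.4]
width: -0.001
grip_force: 0.0
```

```bash
cat >> h.py <<'E'
def wcloud(tag):
    s=bot.read_state();im,d=eyes.read_camera("wrist");cv2.imwrite(f"pics/{tag}.png",im)
    c=eyes.get_calibration("wrist");K=np.array(c["K"]);v,u=np.mgrid[:480,:640]
    p=np.stack([(u-K[0,2])/K[0,0]*d,(v-K[1,2])/K[1,1]*d,d],-1);T=np.array(c["T_tool_cam"])
    p=p@T[:3,:3].T+T[:3,3]
    return im,p@cv2.Rodrigues(np.array(s["tcp_rot"],float))[0].T+np.array(s["tool_pos"])
O=np.array([.647,-.094]);a=np.radians(-9.8);R=np.array([[np.cos(a),-np.sin(a)],[np.sin(a),np.cos(a)]])
def box(p): p=np.asarray(p);return np.concatenate([(p[...,:2]-O)@R,p[...,2:]],-1)
def knob(im,P):
    h=cv2.cvtColor(im,cv2.COLOR_BGR2HSV);m=((h[...,0]<8)|(h[...,0]>172))&(h[...,1]>150)&(h[...,2]>80)
    B=box(P);m&=(abs(B[...,1])<.06)&(B[...,0]<-.05)&(B[...,0]>-.17)&(B[...,2]>.11)
    q=B[m];return m.sum(),(np.round(q.mean(0),3),np.round(q.min(0),3),np.round(q.max(0),3)) if len(q) else None
E
python3 - <<'E'
from h import *
im,P=wcloud("w1");print("knob",knob(im,P));B=box(P)
for y in(-.1,.05,.1):
  for x in np.arange(-.16,.16,.02):
    m=(abs(B[...,0]-x)<.004)&(abs(B[...,1]-y)<.01)
    if m.sum()>5: print(y,round(x,3),m.sum(),np.round(np.median(B[m][:,2]),3))
E
```

```text
knob (np.int64(403), (array([-0.13 , -0.   ,  0.168]), array([-0.138, -0.009,  0.161]), array([-0.076,  0.045,  0.474])))
-0.1 -0.16 233 0.111
-0.1 -0.14 243 0.111
-0.1 -0.12 223 0.111
-0.1 -0.1 203 0.116
-0.1 -0.08 162 0.111
-0.1 -0.06 105 0.11
-0.1 -0.04 409 0.186
-0.1 -0.02 224 0.18
-0.1 -0.0 195 0.173
-0.1 0.02 165 0.165
-0.1 0.04 155 0.158
-0.1 0.06 146 0.15
-0.1 0.08 126 0.143
-0.1 0.1 111 0.136
-0.1 0.12 103 0.128
-0.1 0.14 26 0.121
0.05 -0.16 229 0.11
0.05 -0.14 212 0.111
0.05 -0.12 187 0.111
0.05 -0.1 189 0.111
0.05 -0.08 189 0.111
0.05 -0.06 124 0.11
0.05 -0.04 403 0.185
0.05 -0.02 8813 0.402
0.05 -0.0 533 0.369
0.05 0.02 177 0.166
0.05 0.04 156 0.158
0.1 -0.16 220 0.111
0.1 -0.14 214 0.11
0.1 -0.12 224 0.111
0.1 -0.1 205 0.114
0.1 -0.08 199 0.111
0.1 -0.06 126 0.11
0.1 -0.04 411 0.184
0.1 -0.02 5959 0.417
0.1 -0.0 197 0.173
0.1 0.02 181 0.166
0.1 0.04 150 0.158
0.1 0.06 142 0.151
0.1 0.08 128 0.144
0.1 0.1 117 0.136
0.1 0.12 61 0.129
```

View pics/w1.png

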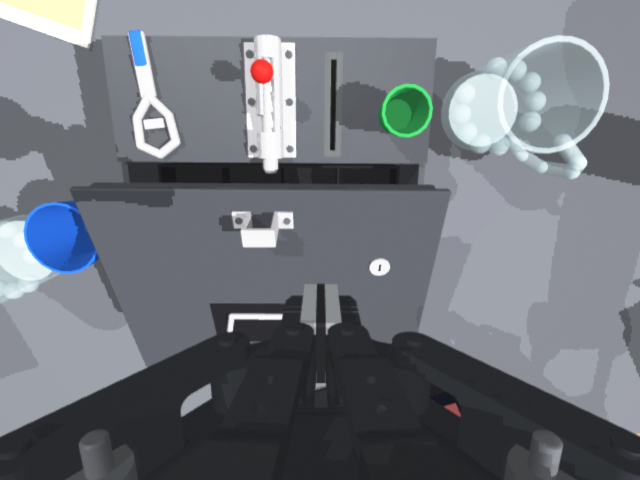

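The wrist view confirms the box frame: knob at (262,70) gives box (-0.130, 0, 0.160), the keeper is at (260,228) and the lid is open about 0.36 rad. The lid under the tool is at z ≈ 0.176. Next I push down.

Emit:
{"name": "carry_out", "arguments": {"series": "0 0 -0.04 0; 0 0 -0.04 0; 0 0 -0.03 0; 0 0 -0.01 0; 0 0 -0.006 0; 0 0 -0.006 0; 0 0 -0.006 0; 0 0 -0.006 0; 0 0 -0.006 0; 0 0 -0.006 0; 0 0 -0.006 0; 0 0 -0.006 0; 0 0 -0.006 0; 0 0 -0.005 0; 0 0 0 0"}}

```text
time: 5.22
tool_pos: [0.6443, -0.0481, 0.1336]
tcp_rot: [-0.268, -3.129, 0.0]
wrist_force: [-0.4, -0.4, 1.2]
width: 0.003
grip_force: 0.0
```

Emit:
{"name": "carry_out", "arguments": {"series": "0 0 -0.004 0; 0 0 -0.003 0; 0 0 -0.002 0; 0 0 -0.001 0; 0 0 0 0"}}

```text
time: 5.85
tool_pos: [0.6447, -0.0481, 0.1244]
tcp_rot: [0.268, 3.13, -0.0]
wrist_force: [-1.0, 0.4, 0.8]
width: 0.001
grip_force: 0.3
```

Emit:
{"name": "carry_out", "arguments": {"series": "0 0 -0.001 0; 0 0 -0.001 0; 0 0 0 0"}}

```text
time: 6.22
tool_pos: [0.6446, -0.0481, 0.1225]
tcp_rot: [0.268, 3.13, -0.0]
wrist_force: [-1.0, 0.0, 1.7]
width: 0.002
grip_force: 0.8
```

```bash
cat > lid.py <<'E'
from h import *
im,P=wcloud("wl");B=box(P)
for y in(-.1,.1):
  for x in(-.12,-.045,-.02,0,.02):
    m=(abs(B[...,0]-x)<.006)&(abs(B[...,1]-y)<.02)
    if m.sum()>5: print(y,x,m.sum(),np.round(np.median(B[m][:,2]),4))
print(knob(im,P))
E
python3 lid.py
```

```text
-0.1 -0.12 845 0.1105
-0.1 -0.045 466 0.0155
-0.1 -0.02 510 0.1408
-0.1 0 817 0.1375
-0.1 0.02 1025 0.1343
0.1 -0.12 3741 0.1112
0.1 -0.045 3641 0.1449
0.1 -0.02 14558 0.2205
0.1 0 2464 0.1381
0.1 0.02 207 0.1351
(np.int64(0), None)
```

```bash
python3 - <<'E'
from h import *
im,d=eyes.read_camera("scene");cv2.imwrite("pics/s2.png",cv2.resize(im[150:340,220:450],None,fx=3,fy=3))
d=eyes.read_camera("top")[1];B=box(cloud("top",d))
for y in(-.1,.1):
  for x in(-.12,-.04,-.02,0,.02,.04):
    m=(abs(B[...,0]-x)<.006)&(abs(B[...,1]-y)<.02)
    if m.sum()>5: print(y,x,m.sum(),np.round(np.median(B[m][:,2]),4))
E
```

```text
-0.1 -0.12 84 0.111
-0.1 -0.04 120 0.1421
-0.1 -0.02 83 0.1396
-0.1 0 82 0.1362
-0.1 0.02 81 0.1335
-0.1 0.04 74 0.1304
0.1 -0.12 90 0.5543
0.1 -0.04 254 0.5057
0.1 -0.02 259 0.5156
0.1 0 122 0.5279
0.1 0.02 65 0.5155
```

View pics/s2.png

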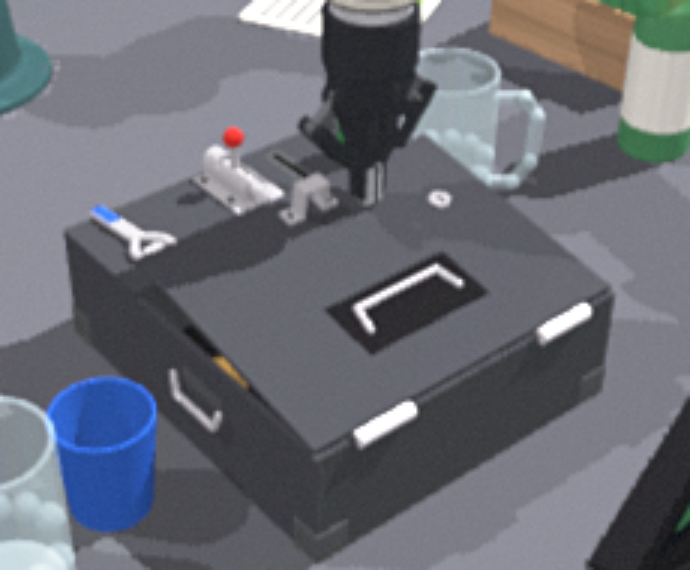

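View pics/wl.png

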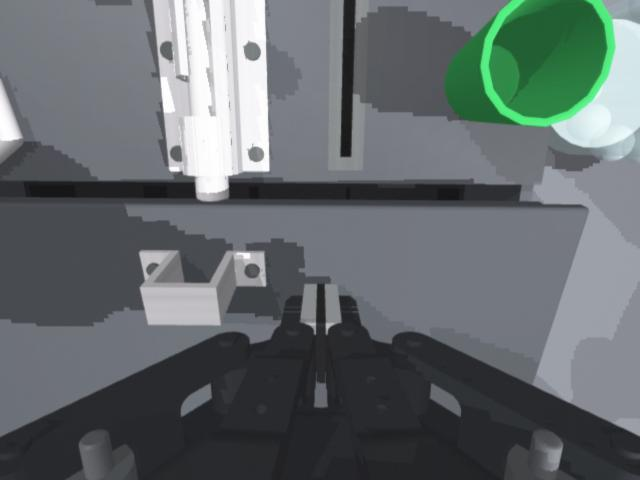

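Emit:
{"name": "carry_out", "arguments": {"series": "0 0 -0.003 0; 0 0 -0.003 0; 0 0 0 0"}}

```text
time: 6.75
tool_pos: [0.6445, -0.0481, 0.116]
tcp_rot: [-0.268, -3.13, 0.0]
wrist_force: [-0.3, 0.4, -0.2]
width: -0.0
grip_force: 0.0
```

```bash
python3 lid.py; python3 - <<'E'
from h import *
im,P=wcloud("wt");B=box(P)
for v in (284,288,292,300,315,330): print(v,np.round(B[v,310],3),np.round(B[v,330],3))
E
```

```text
-0.1 -0.12 460 0.1104
-0.1 -0.045 438 0.0155
-0.1 -0.02 515 0.1341
-0.1 0 812 0.1315
-0.1 0.02 1008 0.129
0.1 -0.12 3644 0.111
0.1 -0.045 3604 0.1373
0.1 -0.02 14644 0.2139
0.1 0 2510 0.1319
0.1 0.02 180 0.1297
(np.int64(0), None)
284 [-0.021  0.041  0.139] [-0.021  0.049  0.139]
288 [-0.021  0.041  0.144] [-0.021  0.048  0.144]
292 [-0.021  0.041  0.146] [-0.021  0.048  0.146]
300 [-0.021  0.041  0.155] [-0.021  0.048  0.154]
315 [-0.021  0.041  0.167] [-0.021  0.048  0.167]
330 [-0.022  0.042  0.178] [-0.022  0.048  0.179]
```

Emit:
{"name": "carry_out", "arguments": {"series": "0 0 -0.004 0; 0 0 -0.004 0; 0 0 -0.004 0; 0 0 -0.003 0; 0 0 -0.003 0; 0 0 -0.002 0; 0 0 0 0"}}

```text
time: 7.72
tool_pos: [0.6448, -0.0482, 0.0962]
tcp_rot: [0.268, 3.13, -0.0]
wrist_force: [0.7, -0.1, -0.2]
width: -0.006
grip_force: 0.0
```

```bash
python3 lid.py
```

```text
-0.1 -0.045 174 0.1146
-0.1 -0.02 544 0.1142
-0.1 0 778 0.1138
-0.1 0.02 953 0.1134
0.1 -0.12 3029 0.1106
0.1 -0.045 3187 0.1147
0.1 -0.02 14632 0.194
0.1 0 2643 0.1139
0.1 0.02 137 0.1134
(np.int64(0), None)
```

Emit:
{"name": "carry_out", "arguments": {"series": "0 0 -0.002 0; 0 0 -0.002 0; 0 0 -0.001 0; 0 0 0 0; 0 0 0 0"}}

```text
time: 8.4
tool_pos: [0.645, -0.0482, 0.0923]
tcp_rot: [0.268, 3.129, -0.0]
wrist_force: [-2.4, -0.1, 5.9]
width: 0.0
grip_force: 2.6
```

```bash
python3 lid.py|grep -v "^0.1"
```

```text
-0.1 -0.045 218 0.1102
-0.1 -0.02 552 0.1104
-0.1 0 782 0.1104
-0.1 0.02 931 0.1104
(np.int64(0), None)
```

Emit:
{"name": "carry_out", "arguments": {"series": "0 0 0.03 0; 0 0 0.04 0; 0 0 0.04 0; -0.04 -0.0045 0.01 0; -0.04 -0.0045 0 0; -0.04 -0.0045 0 0; -0.04 -0.0045 0 0; 0 0 0 0"}}

```text
time: 9.45
tool_pos: [0.4821, -0.0662, 0.2108]
tcp_rot: [-0.27, -3.129, 0.0]
wrist_force: [0.0, -0.4, 0.4]
width: 0.004
grip_force: 0.0
```

```bash
python3 - <<'E'
from h import *
print(box(np.array(bot.read_state()["tool_pos"])))
im,d=eyes.read_camera("top");B=box(cloud("top",d))
print(knob(im,cloud("top",d)))
for x in(-.12,-.04,0,.04):
    m=(abs(B[...,0]-x)<.006)&(abs(B[...,1]+.1)<.02);print(x,np.median(B[m][:,2]))
im,d=eyes.read_camera("scene");P=cloud("scene",d);print(knob(im,P))
cv2.imwrite("pics/s3.png",cv2.resize(im[120:300,200:400],None,fx=3.3,fy=3.3))
E
```

```text
[-0.16720726 -0.00062528  0.21082924]
(np.int64(0), None)
-0.12 0.11159468540246675
-0.04 0.10984737895830321
0 0.10970104364959643
0.04 0.11006805336569347
(np.int64(30), (array([-0.126, -0.005,  0.163]), array([-0.131, -0.012,  0.155]), array([-0.117,  0.004,  0.169])))
```

View pics/s3.png

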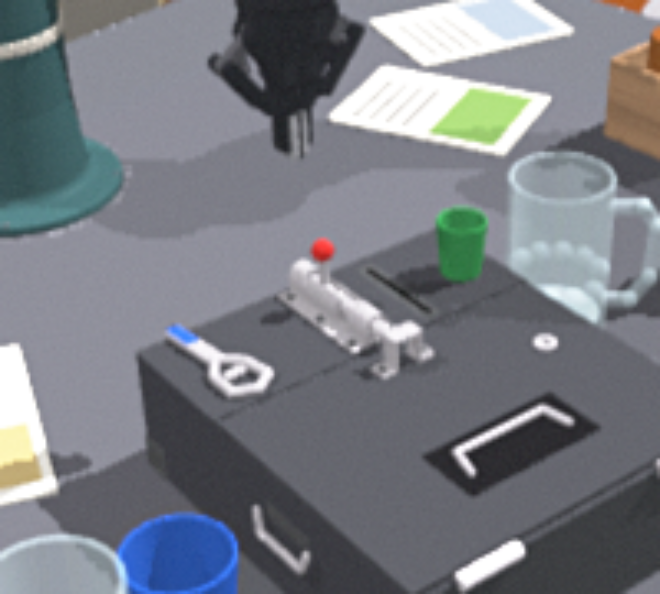

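The lid lies flat and the keeper lines up with the bolt; the knob is upright at crop (322,250) and the fingertips hang at (297,150). I'll check the real fingertip height against the TCP.

```bash
python3 - <<'E'
from h import *
im,d=eyes.read_camera("scene");B=box(cloud("scene",d))
m=(abs(B[...,0]+.167)<.03)&(abs(B[...,1])<.03)&(B[...,2]>.175)
q=B[m];print(m.sum(),q.min(0),np.percentile(q[:,2],[1,3,10]))
print(q[q[:,2]<.235].min(0),q[q[:,2]<.235].max(0))
E
```

```text
1295 [-0.19179516 -0.02999216  0.22898156] [0.23603349 0.24242229 0.26389373]
[-0.16924137 -0.0081634   0.22898156] [-0.15290315  0.00634799  0.23481252]
```

Emit:
{"name": "carry_out", "arguments": {"series": "0 0 -0.03 0; 0 0 -0.03 0; 0 0 -0.026 0; 0 0 0 0; 0.0049 -0.0009 0 0; 0.0049 -0.0009 0 0; 0.0049 -0.0008 0 0; 0.0049 -0.0009 0 0; 0.0049 -0.0008 0 0; 0.0049 -0.0009 0 0; 0.0049 -0.0008 0 0; 0.0049 -0.0009 0 0; 0.0049 -0.0008 0 0; 0.0049 -0.0009 0 0; 0 0 0 0"}}

```text
time: 11.48
tool_pos: [0.5344, -0.0748, 0.1255]
tcp_rot: [0.269, 3.129, 0.0]
wrist_force: [-0.5, -0.5, 0.8]
width: 0.001
grip_force: 0.3
```

```bash
cat > k.py <<'E'
from h import *
print("tcp",np.round(box(np.array(bot.read_state()["tool_pos"])),4))
im,d=eyes.read_camera("scene");print(knob(im,cloud("scene",d)))
E
python3 k.py
```

```text
tcp [-0.1143 -0.0003  0.1255]
(np.int64(36), (array([-0.089, -0.005,  0.164]), array([-0.097, -0.011,  0.157]), array([-0.084,  0.003,  0.169])))
```

Emit:
{"name": "carry_out", "arguments": {"series": "0.002 -0.0003 0 0; 0.002 -0.0003 0 0; 0.001 -0.0002 0 0; 0 0 0 0"}}

```text
time: 12.02
tool_pos: [0.5378, -0.0753, 0.1254]
tcp_rot: [-0.268, -3.128, -0.0]
wrist_force: [-5.5, 0.5, 3.1]
width: -0.003
grip_force: 2.6
```

```bash
python3 k.py
```

```text
tcp [-0.1108 -0.0002  0.1254]
(np.int64(34), (array([-0.086, -0.005,  0.164]), array([-0.094, -0.011,  0.155]), array([-0.08 ,  0.003,  0.17 ])))
```

Emit:
{"name": "carry_out", "arguments": {"series": "-0.0148 0.0026 0 0; 0 0 0.03 0; 0 0 0.03 -10; 0.0137 0.0129 0 -10; 0.0137 0.0129 0 -10; 0.0137 0.0128 0 -10; 0 0 0 -10; 0 0 0 -10; 0 0 0 -10; 0 0 0 -10; 0 0 0 -10; 0 0 -0.03 0; 0 0 -0.03 0; 0 0 -0.006 0; 0 0 0 0"}}

```text
time: 13.95
tool_pos: [0.5648, -0.0342, 0.1198]
tcp_rot: [2.403, 2.024, 0.0]
wrist_force: [0.5, -0.4, -0.2]
width: -0.003
grip_force: 0.0
```

```bash
python3 k.py; python3 -c "
from h import *
q=cv2.Rodrigues(np.array(bot.read_state()['tcp_rot']))[0];print(np.degrees(np.arctan2(q[1,1],q[0,1])))"
```

```text
tcp [-0.0911  0.0449  0.1198]
(np.int64(30), (array([-0.086, -0.007,  0.163]), array([-0.095, -0.013,  0.154]), array([-0.079,  0.001,  0.169])))
-9.805260471409055
```

Emit:
{"name": "carry_out", "arguments": {"series": "-0.0009 -0.0049 0 0; -0.0008 -0.0049 0 0; -0.0009 -0.0049 0 0; -0.0008 -0.0049 0 0; -0.0009 -0.0049 0 0; -0.0008 -0.0049 0 0; -0.0009 -0.0049 0 0; -0.0008 -0.0049 0 0; -0.0009 -0.0049 0 0; -0.0008 -0.0049 0 0; -0.0009 -0.0049 0 0; -0.0008 -0.0049 0 0; 0 0 0 0"}}

```text
time: 15.62
tool_pos: [0.5546, -0.0938, 0.1195]
tcp_rot: [2.403, 2.023, -0.001]
wrist_force: [0.4, -0.4, -0.6]
width: -0.0
grip_force: 0.4
```

```bash
python3 k.py
```

```text
tcp [-0.0911 -0.0156  0.1195]
(np.int64(28), (array([-0.087, -0.039,  0.14 ]), array([-0.093, -0.044,  0.131]), array([-0.082, -0.033,  0.146])))
```

Emit:
{"name": "carry_out", "arguments": {"series": "-0.0004 -0.002 0 0; -0.0004 -0.002 0 0; -0.0003 -0.001 0 0; 0 0 0 0"}}

```text
time: 16.18
tool_pos: [0.5535, -0.0984, 0.1196]
tcp_rot: [2.403, 2.023, -0.001]
wrist_force: [1.4, 1.4, 0.6]
width: -0.004
grip_force: 0.4
```

```bash
python3 k.py
```

```text
tcp [-0.0914 -0.0203  0.1196]
(np.int64(32), (array([-0.087, -0.04 ,  0.136]), array([-0.114, -0.046,  0.111]), array([-0.081, -0.03 ,  0.142])))
```

Emit:
{"name": "carry_out", "arguments": {"series": "0.0034 0.0197 0 0; 0.0034 0.0197 0 0; 0 0 0.04 0; 0 0 0.05 0; 0 0 0.05 0; 0 0 0.03 0; 0 0 0 0; 0 0 0 0"}}

```text
time: 17.23
tool_pos: [0.5599, -0.0577, 0.2884]
tcp_rot: [-2.401, -2.024, 0.002]
wrist_force: [-0.8, -0.1, -1.2]
width: 0.002
grip_force: 0.0
```

```bash
python3 k.py; python3 - <<'E'
from h import *
im,d=eyes.read_camera("scene");B=box(cloud("scene",d))
for x in(-.12,-.04,0,.04):
    m=(abs(B[...,0]-x)<.006)&(abs(B[...,1]+.1)<.02);print(x,np.median(B[m][:,2]))
cv2.imwrite("pics/s4.png",cv2.resize(im[120:300,200:400],None,fx=3.3,fy=3.3))
E
```

```text
tcp [-0.092   0.0209  0.2884]
(np.int64(33), (array([-0.088, -0.04 ,  0.135]), array([-0.113, -0.047,  0.111]), array([-0.081, -0.03 ,  0.142])))
-0.12 0.11151966979680739
-0.04 0.10965088417217173
0 0.11045514860143807
0.04 0.10964926542154274
```

View pics/s4.png

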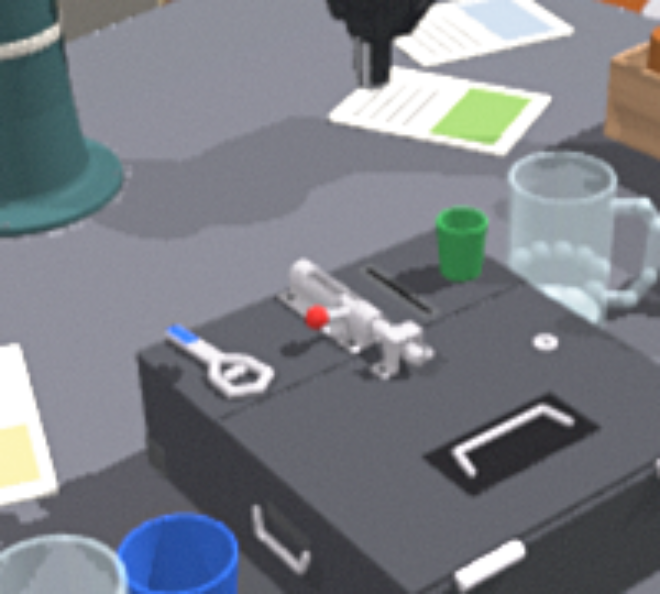

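The bolt's nose shows through the keeper at (425,352). The knob at (317,317) is laid over about 1.3 rad, the lid is flat and the bystanders haven't moved. I'm handing in the job.

```bash
python3 -c "
from h import *
print(bot.finish_job())"
```

```text
the job is handed in; nothing more can be done
None
```

I handed the job in: the lid is shut, the bolt is home in the keeper, and the knob is laid over about 1.3 of 1.4 rad into the notch by camera estimate; the cup, opener and near mug looked unmoved in the last picture, and no verdict came back.

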